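# Centre a top-heavy candle holder on its small iron stand

### The job

The small candle holder stands far off-centre on the round wooden top of its iron stand. With light taps of a fingertip low against its foot, nudge it to the middle of the round top, to within a few millimetres, so that it stands upright with an even margin of bare wood all round and is ready to be fixed. Do not grip it, lift it, tip it over or knock it off, and leave the stand and the other pieces on the bench where they are.

Things in the scene. Friction and masses are not known exactly. Their poses are not given: they have to be found in the camera images.
- holder: the small candle holder to centre: turned dark wood, 72 mm tall, brass socket on top. Foot: disc 44 mm wide, upright edge 3 to 11 mm above its underside, on three 3 mm high bun feet 19 mm from its axis; above it a thin stem and a head 29 mm wide. About 90 g, top-heavy and wobbly: slides when pushed at the foot's edge, topples when pushed higher or hit. Origin: centre of its underside, z up
- stand: the iron stand with the round wooden top: forged ring 146 mm overall of 8 mm rod (its top 34 mm above the bench) on four short legs, carrying a light-wood disc 92 mm in diameter, 18 mm thick, top face 52 mm above the bench. Loose on the bench, about 0.75 kg. Origin: its centre at bench height; z up
- stand_top (a point): the middle of the upper face of the stand's round wooden top, 52 mm above the bench, 46 mm from its edge all round; when the holder is centred, 24 mm of wood shows all round its foot
- square_stand: bystander: a like iron stand, 158 mm across, with a square 100 mm wooden top, 52 mm high, empty. Origin: its centre at bench height
- tall_holder: bystander: a larger dark-wood candle holder with a brass socket, 144 mm tall, foot 76 mm in diameter, standing on the bench. Origin: centre of its underside
- screw_jar: bystander: an amber glass jar with a steel lid, 68 mm in diameter, 85 mm tall. Origin: centre of its underside
- hammer: bystander: a hammer 260 mm long and 26 mm high lying beyond the work, roughly along y. Origin: on its underside at mid-length; x axis along the handle towards the head, which is 88 mm across
Things that resemble listed ones, but are neither listed nor needed, are in the scene too. What is shaped like the holder but blue or purple is not meant.

How it is judged:
By the outcome, as a careful person would: the job done as asked, in the order asked, and still so for the second after the job is handed in, with the robot touching nothing.
It also fails if it takes over 48 s, if anything falls off the work surface, if the arm or the gripper's body presses on something with over 40 N, if the wrist force passes 120 N, or if a joint passes its speed limit or range.

### The arm

A 7-joint arm with a two-finger parallel gripper is mounted at the origin on the work surface. World frame = base frame: x ahead of the robot, y to its left, z up, the work surface at z = 0. Lengths are in m, angles in rad, forces in N, time in s.
With the tool pointing down it reaches from about 0.425 to 0.95 m from the base axis. Payload 4.7 kg.
Tool frame: the origin (TCP) lies at the very end of the fingers, on their centre line; the grasp point (between the pads) lies 19 mm behind it; z points along the fingers, y is the line along which they close (so a half turn about z gives the same grasp; the last joint's range is limited). The gripper opens to 87 mm and grips with 3 to 60 N. Pads are 19 mm wide; open, the fingers measure 117 mm over their backs; the gripper's body (75 mm by 190 mm) begins 51 mm behind the grasp point.
Start: joints at [-1.221, 0.469, -0.049, 1.532, 0.024, 1.141, -0.082], TCP at [0.25, 0.627, 0.223] pointing down, gripper open.
Joint ranges: [-2.59, 2.59], [-0.33, 1.99], [-1.39, 1.29], [0.1, 2.45], [-1.04, 4.18], [0.21, 1.99], [-2.66, 2.66]. Speed limits (rad/s): [2.57, 2.57, 3.14, 3.14, 3.14, 3.14, 3.14].

### API

Orientations are given as a rotation vector (axis times angle).
In Python, from station import read_state, vision, manip gives the robot as it stands.
- The arm moves only by the tool send_rows, never from a script. Its argument "commands" is text: rows parted by semicolons, each of 7 numbers parted by spaces: the shift along the tool's x, y, z in units of 40 mm (1.0 is 40 mm), then the turn, a rotation vector about the tool's x, y, z in units of 5 degrees (1.0 is 5 degrees), then the opening, from -1 (shut) to 1 (fully open). In form: x y z wx wy wz hand; .... A call has 1 to 12 rows; each row shifts and turns the commanded pose from where the row before left it, along the tool's axes as they then stand; what a row does not reach is not made up. A row lasts 1/8 s, in which the tool goes at most 62.5 mm and 10.7 degrees, less where a joint would pass 70% of its speed; a pose out of reach is approached as far as the arm can. A call is refused whole if a number of a shift passes 1 or a number of a turn 1, either way. A call with a gripper value outside its range is refused whole. The fingers move at their own pace and stop on an object; the grip force is fixed at half the most. Time passes only in rows, so rows that do not move let the fingers close. It gives the time, the measured TCP pose, the force, the opening and the grip force at its end, in the units of the state.
- read_state(): the state, without advancing time (a new reading comes with each control period).
- vision.camera(name): name is "scene" or "top" or "wrist"; returns a dict with "color" (420x560x3 uint8, red, green, blue), "fov_y" (degrees; the focal length in pixels is half the picture's height over the tangent of half this angle, whatever the lens; pixels are square), "cx", "cy" (the principal point, pixels), "R" (3x3) and "t" (3): a world point X has camera coordinates R X + t. Camera axes: x right, y down, z forward; pixel columns grow to the right and rows downward; lengths in m; the calibration is good to about 2 mm. A picture is of the moment at which its call begins. There is no depth.
- manip.sign_off(): hands the job in; it is judged then, once.
The state is a dict: "time_s": time; "q": joint angles; "qd": joint speeds; "joint_torque": joint torques, N m; "position": TCP position; "ee_rot": TCP orientation; "contact_force": force on the tool from outside, world axes, zero at the start; "ft_torque": the same for the moment, N m; "opening": opening from 0.0 (shut) to 1.0 (fully open); "grip_force": force on a finger pad.
Only numpy, scipy, OpenCV 4.12 (cv2) and the standard library are available. Lean on these libraries where they do the work, as an engineer would, in place of code of your own. Each camera call takes 0.05 s, during which the arm holds its last target. There are 200 camera calls.

## Working session

There is one attempt and no reset: what is moved stays moved. The work goes in short steps, Python scripts to look and compute and a tool call to move; the robot and the scene stay as the last step left them, time stands still between calls to the robot, and variables do not carry over. Pictures are saved under pics/ and viewed, at most 10 in all, crops included, and the job is handed in when it is done.

Besides the shell and the picture viewer there is one more tool, called after "Emit:" by a JSON object that holds its "fn" and its "kwargs", one argument or row to a line. send_rows: Moves the arm, as the interface text tells. Its arguments: {"type":"object","properties":{"commands":{"type":"string"}},"required":["commands"]}

```bash
mkdir -p pics
cat > h.py <<'E'
import numpy as np, cv2
from station import read_state, vision, manip
def cam(n,save=None):
    c=vision.camera(n); c['bgr']=cv2.cvtColor(c['color'],cv2.COLOR_RGB2BGR); c['R']=np.array(c['R']);c['t']=np.array(c['t'])
    c['f']=c['color'].shape[0]/2/np.tan(np.radians(c['fov_y'])/2)
    if save: cv2.imwrite('pics/'+save,c['bgr'])
    return c
def ray(c,u,v,z):
    d=c['R'].T@np.array([(u-c['cx'])/c['f'],(v-c['cy'])/c['f'],1]); o=-c['R'].T@c['t']
    return o+d*(z-o[2])/d[2]
def proj(c,X):
    p=c['R']@np.array(X)+c['t']; return c['f']*p[:2]/p[2]+[c['cx'],c['cy']]
E
python3 - <<'E'
from h import *
a=cam('top','top0.png');b=cam('scene','sc0.png')
for c in(a,b): print(c['fov_y'],c['cx'],c['cy'],(-c['R'].T@c['t']).round(3),c['R'].round(2).tolist())
s=read_state();print(s['time_s'],s['position'],s['ee_rot'],s['opening'])
E
```

```text
44.88600373441383 277.93010778467254 213.50562275452666 [ 0.507 -0.017  1.128] [[0.0, -1.0, -0.0], [-0.99, -0.0, -0.14], [0.14, 0.0, -0.99]]
45.372809629898065 283.1408327980557 207.22251964652241 [1.567 0.348 0.869] [[-0.37, 0.93, 0.01], [0.59, 0.24, -0.77], [-0.72, -0.28, -0.64]]
0.1 [0.24941229 0.62664144 0.221576  ] [-5.91420103e-01 -3.08512701e+00  2.79751222e-03] 1.0024925381330103
```

View pics/top0.png

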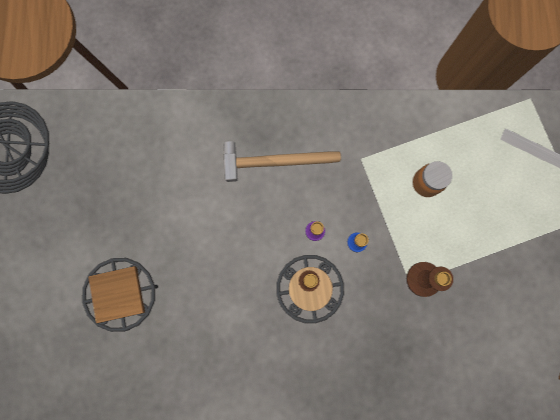

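View pics/sc0.png

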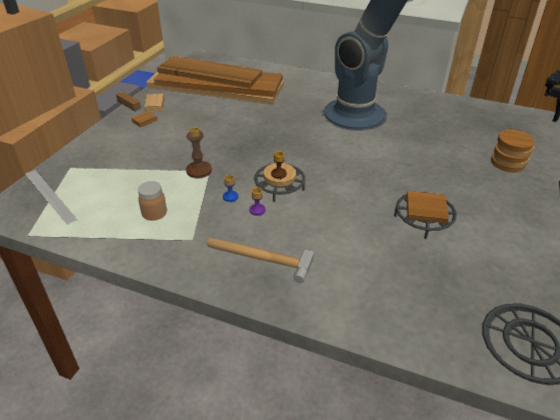

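The top view shows three holder-shaped pieces: dark brown with brass at (310,281) on the round top, purple at (316,230) and blue at (358,241) on the bench. The dark brown one fits, being dark wood on the round light-wood disc at (311,289). I'll confirm it in an enlarged crop and measure.

```bash
cat > m.py <<'E'
from h import *
def measure(c,zoom=None):
    hsv=cv2.cvtColor(c['bgr'],cv2.COLOR_BGR2HSV)
    return hsv
E
python3 - <<'E'
from h import *
a=cam('top');b=cam('scene')
A=cv2.resize(a['bgr'][250:330,270:350],(560,560),interpolation=cv2.INTER_CUBIC)
B=cv2.resize(b['bgr'][140:200,250:310],(240,240),interpolation=cv2.INTER_CUBIC)
o=np.zeros((560,800,3),np.uint8);o[:,:560]=A;o[:240,560:]=B;cv2.imwrite('pics/crop1.png',o)
hsv=cv2.cvtColor(a['bgr'],cv2.COLOR_BGR2HSV)
for u,v in[(311,300),(300,289),(310,281),(303,275),(310,290),(318,284),(305,286)]:print(u,v,hsv[v,u])
m=cv2.inRange(hsv,(5,60,120),(25,255,255));m[:, :285]=0;m[:,337:]=0;m[:262]=0;m[320:]=0
h=cv2.convexHull(cv2.findNonZero(m));e=cv2.fitEllipse(h);print(e,ray(a,*e[0],.052))
print(ray(a,310,281,.063))
E
```

```text
311 300 [ 16 103 193]
300 289 [ 16 103 193]
310 281 [ 19 143 180]
303 275 [ 11 142  86]
310 290 [ 10 135  98]
318 284 [ 11 129 101]
305 286 [ 10 122  71]
((310.21875, 288.5029602050781), (43.51968002319336, 43.97785949707031), 139.7022705078125) [ 0.49677283 -0.08209797  0.052     ]
[ 0.51229102 -0.08106448  0.063     ]
```

View pics/crop1.png

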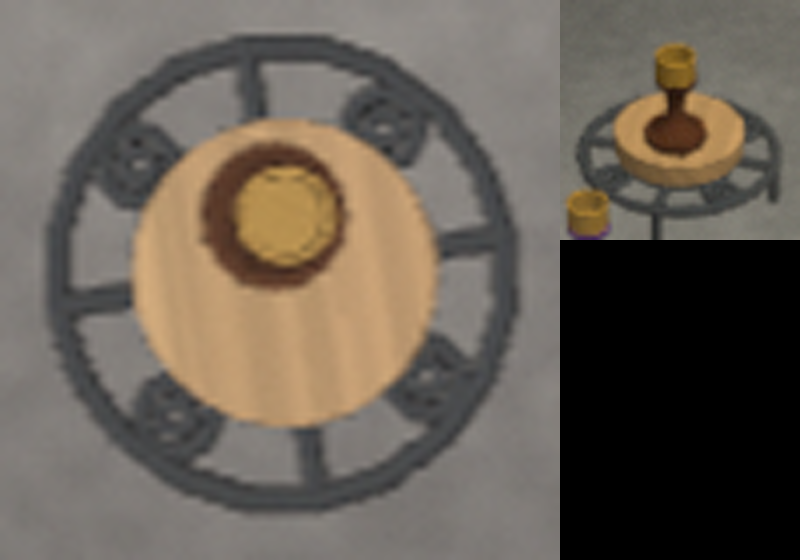

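The crop confirms it: the dark-wood holder with the brass socket stands on the round disc, foot centre about (309,281), disc centre about (311,289), so it is about 16 mm too far in +x and a few mm in +y. I'll refine that and plan the approach from the +x side, with the tool tilted slightly away.

```bash
cat > m.py <<'E'
from h import *
from scipy.spatial.transform import Rotation as Ro
def measure(n='top',show=True):
    a=cam(n); s=4 if n=='top' else 1
    c0=proj(a,[.497,-.082,.055]).astype(int); r=40
    x0,y0=c0-r; I=cv2.resize(a['bgr'][y0:y0+2*r,x0:x0+2*r],None,fx=s,fy=s,interpolation=cv2.INTER_CUBIC)
    hsv=cv2.cvtColor(I,cv2.COLOR_BGR2HSV)
    w=cv2.inRange(hsv,(8,70,140),(25,255,255)); br=cv2.inRange(hsv,(0,100,20),(25,255,128))
    g=lambda m:max(cv2.findContours(m,0,2)[0],key=cv2.contourArea)
    def ctr(m):
        e=cv2.fitEllipse(cv2.convexHull(g(m)));return (np.array(e[0])+.5)/s-.5+[x0,y0],np.array(e[1])/s
    ew=ctr(w|br);ef=ctr(br)
    W=ray(a,*ew[0],.052);F=ray(a,*ef[0],.0625)
    if show:print('disc',W.round(4),ew,'\nfoot',F.round(4),ef,'\noff mm',((F-W)[:2]*1e3).round(1))
    return W,F
def plan(pos,yaw,tilt):
    """delta from the measured pose: tool x at world yaw (deg), body leaning away from tool x by tilt"""
    st=read_state();R0=Ro.from_rotvec(st['ee_rot']);p=np.array(st['position'])
    Rt=Ro.from_euler('z',yaw,degrees=True)*Ro.from_matrix(np.diag([1.,-1,-1]))*Ro.from_euler('y',tilt,degrees=True)
    d=R0.inv()*Rt
    print('t',st['time_s'],'p',p.round(4),'F',np.round(st['contact_force'],2),'toolx',R0.as_matrix()[:,0].round(3),'toolz',R0.as_matrix()[:,2].round(3))
    print('shift units, tool now:',(R0.inv().apply(pos-p)/.04).round(2),'in target tool:',(Rt.inv().apply(pos-p)/.04).round(2),'rot 5deg:',(np.degrees(d.as_rotvec())/5).round(2), 'target toolz',Rt.as_matrix()[:,2].round(3))
E
python3 - <<'E'
from m import *
W,F=measure()
u=(W-F)[:2];u/=np.linalg.norm(u);yaw=np.degrees(np.arctan2(u[1],u[0]));print(yaw)
P=np.r_[F[:2]-u*(.022+.0095+.012),.17]
print(P)
for t in(10,-10):plan(P,yaw,t)
E
```

```text
disc [ 0.4967 -0.082   0.052 ] (array([310.19302368, 288.53007126]), array([43.55597687, 44.08542252])) 
foot [ 0.5134 -0.0782  0.0625] (array([308.6274147 , 280.48019409]), array([20.60489655, 20.87901306])) 
off mm [16.6  3.8]
-167.15547731127515
[ 0.55576705 -0.06857959  0.17      ]
t 0.25 p [0.2495 0.6269 0.2221] F [-0.51 -0.21 -0.33] toolx [-0.929  0.37  -0.   ] toolz [-0.    -0.001 -1.   ]
shift units, tool now: [-13.54 -13.32   1.31] in target tool: [ -3.77 -18.65   0.66] rot 5deg: [ 0.59  1.94 -6.89] target toolz [-0.169 -0.039 -0.985]
t 0.25 p [0.2495 0.6269 0.2221] F [-0.51 -0.21 -0.33] toolx [-0.929  0.37  -0.   ] toolz [-0.    -0.001 -1.   ]
shift units, tool now: [-13.54 -13.32   1.31] in target tool: [ -3.32 -18.65   1.91] rot 5deg: [-0.61 -1.94 -6.89] target toolz [ 0.169  0.039 -0.985]
```

Emit:
{"fn": "send_rows", "kwargs": {
  "commands": "-0.8 -0.78 0 0 0 0 -1;-0.8 -0.78 0 0 0 0 -1;-0.8 -0.78 0 0 0 0 -1;-0.8 -0.78 0 0 0 0 -1;-0.8 -0.78 0 0 0 0 -1;-0.8 -0.78 0 0 0 0 -1;-0.8 -0.78 0 0 0 0 -1;-0.8 -0.78 0 0 0 0 -1;-0.8 -0.78 0 0 0 0 -1;-0.8 -0.78 0 0 0 0 -1;-0.8 -0.78 0 0 0 0 -1;-0.8 -0.78 0 0 0 0 -1"
}}

```text
time_s: 1.75
position: [0.4684, 0.136, 0.2227]
ee_rot: [0.591, 3.085, 0.001]
contact_force: [0.0, 0.1, -0.0]
opening: 0.003
grip_force: 0.0
```

Emit:
{"fn": "send_rows", "kwargs": {
  "commands": "-0.8 -0.78 0 0 0 0 -1;-0.8 -0.78 0 0 0 0 -1;-0.8 -0.78 0 0 0 0 -1;-0.8 -0.78 0 0 0 0 -1;-0.7 -0.83 0 0 0 0 -1;0 0 0 0 0 -1 -1;0 0 0 0 0 -1 -1;0 0 0 0 0 -1 -1;0 0 0 0 0 -1 -1;0 0 0 0 0 -1 -1;0 0 0 0 0 -1 -1;0 0 0 0 0 -0.9 -1"
}}

```text
time_s: 3.25
position: [0.5544, -0.0671, 0.2225]
ee_rot: [0.354, -3.121, -0.0]
contact_force: [0.8, 0.7, 0.3]
opening: 0.005
grip_force: 0.0
```

Emit:
{"fn": "send_rows", "kwargs": {
  "commands": "0 0 0 0 1 0 -1;0 0 0 0 1 0 -1;0 0 0 0 0 0 -1;0 0 0 0 0 0 -1"
}}

```text
time_s: 3.75
position: [0.5539, -0.0674, 0.2223]
ee_rot: [0.33, -2.95, 0.029]
contact_force: [0.6, -0.3, 0.2]
opening: 0.008
grip_force: 0.0
```

Run:
```python
from m import *
plan(np.array([.5577,-.0685,.10]),-167.2,10)
plan(np.array([.5577,-.0685,.057]),-167.2,10)
print(read_state()['q'])
cam('wrist','w1.png')
```

```text
t 3.75 p [ 0.5539 -0.0674  0.2223] F [ 0.6  -0.25  0.19] toolx [-0.96  -0.218  0.173] toolz [-0.169 -0.038 -0.985]
shift units, tool now: [-0.61 -0.05  3.  ] in target tool: [-0.62 -0.05  3.  ] rot 5deg: [ 0.  0. -0.] target toolz [-0.169 -0.038 -0.985]
t 3.75 p [ 0.5539 -0.0674  0.2223] F [ 0.6  -0.25  0.19] toolx [-0.96  -0.218  0.173] toolz [-0.169 -0.038 -0.985]
shift units, tool now: [-0.8  -0.05  4.06] in target tool: [-0.8  -0.05  4.06] rot 5deg: [ 0.  0. -0.] target toolz [-0.169 -0.038 -0.985]
[-0.16492279  0.36837247  0.24625461  1.71464671 -0.03965768  1.2361343
  1.88278586]
```

View pics/w1.png

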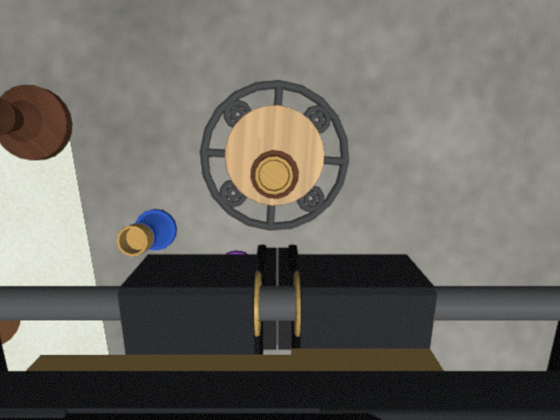

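The wrist view shows the holder's foot at about (274,175) on the disc at (275,155), ahead of the shut fingers at (277,250); purple is just behind at (236,255). The way down is clear.

Emit:
{"fn": "send_rows", "kwargs": {
  "commands": "-0.4 0 0.5 0 0 0 -1;-0.4 -0.05 0.8 0 0 0 -1;0 0 0.8 0 0 0 -1;0 0 0.8 0 0 0 -1;0 0 0.6 0 0 0 -1;0 0 0.4 0 0 0 -1;0 0 0.15 0 0 0 -1;0 0 0 0 0 0 -1;0 0 0 0 0 0 -1"
}}

```text
time_s: 4.92
position: [0.559, -0.0684, 0.0583]
ee_rot: [0.331, -2.951, 0.029]
contact_force: [0.1, 0.9, -0.2]
opening: 0.004
grip_force: 0.0
```

Run:
```python
from m import *
plan(np.array([.5577,-.0685,.057]),-167.2,10)
a=cam('wrist','w2.png')
```

```text
t 4.925 p [ 0.559  -0.0684  0.0583] F [ 0.08  0.93 -0.22] toolx [-0.961 -0.218  0.172] toolz [-0.167 -0.038 -0.985]
shift units, tool now: [0.03 0.   0.04] in target tool: [0.03 0.   0.04] rot 5deg: [-0.    0.02 -0.  ] target toolz [-0.169 -0.038 -0.985]
```

View pics/w2.png

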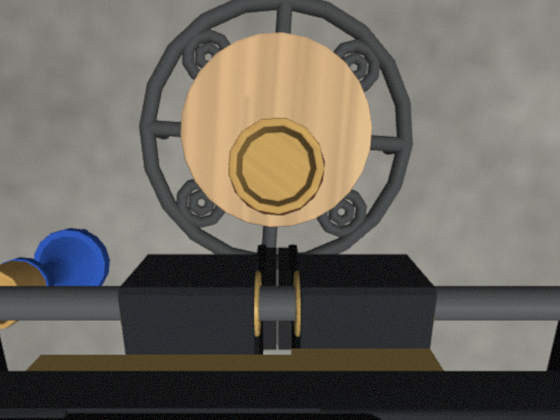

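The wrist view shows the finger at (277,250), lined up with the head at (277,165). The path is clear, so I'll approach and then push slowly.

Emit:
{"fn": "send_rows", "kwargs": {
  "commands": "0.12 0 0.04 0 0 0 -1;0.12 0 0.04 0 0 0 -1;0.03 0 0.005 0 0 0 -1;0.03 0 0.005 0 0 0 -1;0.03 0 0.005 0 0 0 -1;0.03 0 0.005 0 0 0 -1;0.03 0 0.005 0 0 0 -1;0.03 0 0.005 0 0 0 -1;0.03 0 0.005 0 0 0 -1;0.03 0 0.005 0 0 0 -1;0.03 0 0.005 0 0 0 -1;0 0 0 0 0 0 -1"
}}

```text
time_s: 6.48
position: [0.5375, -0.073, 0.056]
ee_rot: [0.331, -2.949, 0.029]
contact_force: [0.3, -0.4, 0.7]
opening: 0.003
grip_force: 0.1
```

Run:
```python
from m import *
plan(np.array([.5577,-.0685,.057]),-167.2,10)
a=cam('wrist');b=cam('scene');t=cam('top')
o=np.zeros((600,800,3),np.uint8);o[:330,:440]=cv2.resize(a['bgr'],(440,330))
o[:300,460:760]=cv2.resize(b['bgr'][140:200,250:310],(300,300),interpolation=cv2.INTER_CUBIC)
o[335:595,:260]=cv2.resize(t['bgr'][250:330,270:350],(260,260),interpolation=cv2.INTER_CUBIC);cv2.imwrite('pics/c3.png',o)
```

```text
t 6.475 p [ 0.5375 -0.073   0.056 ] F [ 0.31 -0.41  0.68] toolx [-0.96  -0.218  0.174] toolz [-0.17  -0.038 -0.985]
shift units, tool now: [-0.5  -0.   -0.11] in target tool: [-0.5  -0.   -0.11] rot 5deg: [ 0. -0. -0.] target toolz [-0.169 -0.038 -0.985]
```

View pics/c3.png

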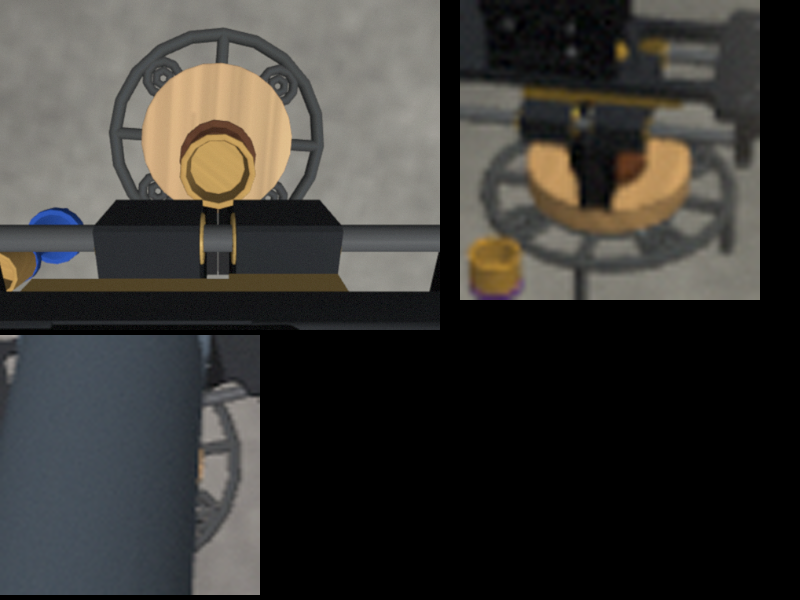

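The wrist view shows the foot's far edge (brown arc at about (218,125) in the crop) on the disc, with the fingertip at the foot. The arm blocks the top camera here. I'll measure with the wrist camera, fitting circles of known radius to the far arcs of the disc and the foot.

```bash
cat >> m.py <<'E'
from scipy.optimize import least_squares
def wrist(u=np.array([-.975,-.222])):
    a=cam('wrist');hsv=cv2.cvtColor(a['bgr'],cv2.COLOR_BGR2HSV)
    w=cv2.inRange(hsv,(8,70,140),(25,255,255)); br=cv2.inRange(hsv,(0,90,20),(14,255,135))
    x0,y0=proj(a,[.497,-.082,.055]).astype(int)
    f=a['f'];d=(a['R']@[.497,-.082,.055]+a['t'])[2]; rp=int(f*.05/d)
    mask=np.zeros_like(w);cv2.circle(mask,(x0,y0),rp,255,-1)
    def arc(m,z,r):
        m=m&mask;n,l,s,_=cv2.connectedComponentsWithStats(m);k=1+s[1:,4].argmax();m=(l==k)
        cols=np.where(m.any(0))[0];P=np.array([ray(a,c,m[:,c].argmax()-.5,z)[:2] for c in cols])
        q=least_squares(lambda q:(np.hypot(*(P-q).T)-r)*1e3,P.mean(0)-u*r*.6,loss='soft_l1',f_scale=.5)
        return q.x,np.median(abs(q.fun)),len(P)
    W=arc(w|br,.052,.046);F=arc(br,.063,.022)
    o=(F[0]-W[0])*1e3
    print('disc',W[0].round(4),W[1:],'foot',F[0].round(4),F[1:],'off mm',o.round(1),'along u to go',-(o@u).round(1),'lateral(left of u)',(u[0]*o[1]-u[1]*o[0]).round(1))
    return a,hsv
E
python3 - <<'E'
from m import *
wrist()
E
```

```text
disc [ 0.4977 -0.0821] (np.float64(0.17547064222989822), 191) foot [ 0.5073 -0.0791] (np.float64(0.16112478441591277), 96) off mm [9.6 2.9] along u to go 10.0 lateral(left of u) -0.7
```

Emit:
{"fn": "send_rows", "kwargs": {
  "commands": "0.025 0 0.004 0 0 0 -1;0.025 0 0.004 0 0 0 -1;0.025 0 0.004 0 0 0 -1;0.025 0 0.004 0 0 0 -1;0.025 0 0.004 0 0 0 -1;0.025 0 0.004 0 0 0 -1;0.025 0 0.004 0 0 0 -1;0 0 0 0 0 0 -1"
}}

```text
time_s: 7.68
position: [0.5307, -0.0746, 0.0561]
ee_rot: [0.331, -2.949, 0.029]
contact_force: [0.0, 0.7, -0.5]
opening: 0.006
grip_force: 0.1
```

Run:
```python
from m import *
wrist();wrist();plan(np.array([.5577,-.0685,.057]),-167.2,10)
```

```text
disc [ 0.4977 -0.0821] (np.float64(0.15241689167381361), 190) foot [ 0.5004 -0.0807] (np.float64(0.2010196409720968), 96) off mm [2.7 1.4] along u to go 3.0 lateral(left of u) -0.8
disc [ 0.4977 -0.0821] (np.float64(0.1397858394355557), 190) foot [ 0.5004 -0.0806] (np.float64(0.16092110253157488), 96) off mm [2.7 1.5] along u to go 2.9 lateral(left of u) -0.8
t 7.775 p [ 0.5307 -0.0746  0.0561] F [-0.65  0.74 -0.39] toolx [-0.96  -0.218  0.174] toolz [-0.17  -0.038 -0.985]
shift units, tool now: [-0.68 -0.   -0.14] in target tool: [-0.68 -0.   -0.14] rot 5deg: [ 0. -0. -0.] target toolz [-0.169 -0.038 -0.985]
```

Push the last 3 mm, back off slowly, lift and check from above.

Emit:
{"fn": "send_rows", "kwargs": {
  "commands": "0.025 0 0.004 0 0 0 -1;0.025 0 0.004 0 0 0 -1;0.025 0 0.004 0 0 0 -1;0 0 0 0 0 0 -1;-0.05 0 -0.01 0 0 0 -1;-0.2 0 -0.035 0 0 0 -1;-0.3 0 -0.05 0 0 0 -1"
}}

```text
time_s: 8.65
position: [0.5504, -0.0701, 0.0562]
ee_rot: [0.331, -2.95, 0.029]
contact_force: [0.4, 0.4, -0.2]
opening: 0.006
grip_force: 0.0
```

Run:
```python
from m import *
wrist();wrist();plan(np.array([.5577,-.0685,.057]),-167.2,10)
```

```text
disc [ 0.4978 -0.0821] (np.float64(0.17025061371046812), 192) foot [ 0.5295 -0.0746] (np.float64(4.428302648613131), 98) off mm [31.7  7.5] along u to go 32.6 lateral(left of u) -0.2
disc [ 0.4978 -0.0821] (np.float64(0.14255943794430626), 193) foot [ 0.5284 -0.0743] (np.float64(4.364040335523862), 98) off mm [30.6  7.8] along u to go 31.6 lateral(left of u) -0.8
t 8.75 p [ 0.5517 -0.0695  0.0561] F [-0.23 -0.17  0.  ] toolx [-0.96  -0.219  0.172] toolz [-0.167 -0.038 -0.985]
shift units, tool now: [-0.15 -0.01 -0.05] in target tool: [-0.15 -0.01 -0.05] rot 5deg: [-0.    0.02  0.01] target toolz [-0.169 -0.038 -0.985]
```

Emit:
{"fn": "send_rows", "kwargs": {
  "commands": "-0.2 0 -0.5 0 0 0 -1;0 0 -1 0 0 0 -1;0 0 -1 0 0 0 -1;0 0 -1 0 0 0 -1;0 1 -0.5 0 0 0 -1;0 1 0 0 0 0 -1;0 1 0 0 0 0 -1;0 1 0 0 0 0 -1;0 1 0 0 0 0 -1;0 1 0 0 0 0 -1"
}}

```text
time_s: 10.0
position: [0.5308, 0.1728, 0.2123]
ee_rot: [0.331, -2.949, 0.029]
contact_force: [0.0, -0.1, 0.4]
opening: 0.006
grip_force: 0.0
```

Run:
```python
from m import *
W,F=measure();measure()
b=cam('scene');t=cam('top')
o=np.zeros((480,800,3),np.uint8)
o[:400,:400]=cv2.resize(b['bgr'][140:200,250:310],(400,400),interpolation=cv2.INTER_CUBIC)
o[:400,400:]=cv2.resize(t['bgr'][250:330,270:350],(400,400),interpolation=cv2.INTER_CUBIC);cv2.imwrite('pics/c4.png',o)
```

```text
disc [ 0.4967 -0.0821  0.052 ] (array([310.2218132 , 288.52856445]), array([43.64848709, 44.11807632])) 
foot [ 0.4971 -0.0816  0.0625] (array([310.26766586, 288.39655685]), array([20.30233574, 20.84518623])) 
off mm [0.4 0.5]
disc [ 0.4967 -0.0821  0.052 ] (array([310.22283554, 288.52354813]), array([43.64580917, 44.13937759])) 
foot [ 0.497  -0.0816  0.0625] (array([310.27032089, 288.42155075]), array([20.32464409, 20.82460976])) 
off mm [0.3 0.5]
```

View pics/c4.png

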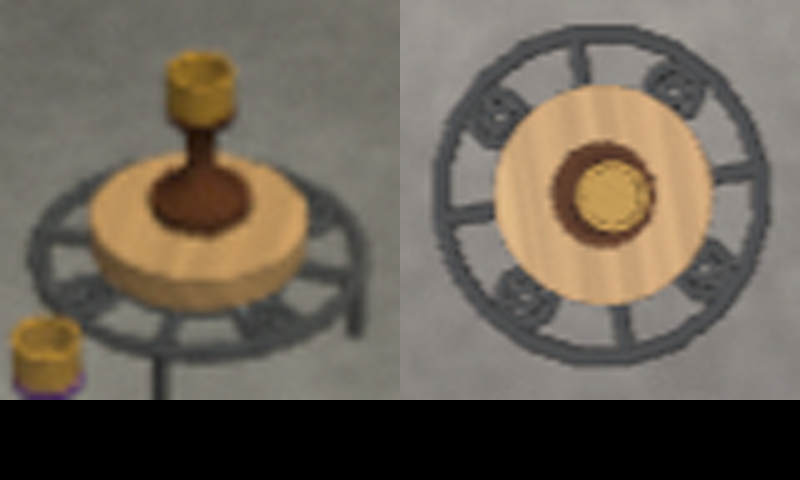

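The crops show the holder upright, its foot centred at crop (604,194) on the disc at (604,194), with an offset of about 0.6 mm. The stand has not moved and the arm is clear.

```bash
python3 -c "
from station import manip;print(manip.sign_off())"
```

```text
the job is handed in; nothing more can be done
None
```

The holder stands upright in the middle of the round top, about 0.6 mm off centre by the top camera. The stand has not moved, the arm touched none of the other pieces, and the job was handed in about 10 s into the 48 s limit.

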